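Load a phone board into a contact test jig and hold its cover down

ROBOT

A 7-joint arm with a two-finger parallel gripper is mounted at the origin on a cart in front of the work surface, level with it; the furniture and walls round the work are solid. World frame = base frame: x ahead of the robot, y to its left, z up, the work surface at z = 0. Lengths are in mm, angles in rad, forces in N, time in s.
With the tool pointing down it reaches from about 425 to 875 mm from the base axis. Payload 8.4 kg.
Tool frame: the origin (TCP) lies at the very end of the fingers, on their centre line; the grasp point (between the pads) lies 19 mm behind it; z points along the fingers, y is the line along which they close (so a half turn about z gives the same grasp; the last joint's range is limited). The gripper opens to 87 mm and grips with 3 to 60 N. Pads are 19 mm wide; open, the fingers measure 117 mm over their backs; the gripper's body (75 mm by 190 mm) begins 51 mm behind the grasp point.
Start: joints at [-1.218, 0.333, 0.04, 1.465, -0.013, 1.343, -0.059], TCP at [283.777, 584.751, 222.546] pointing down, gripper open.
Joint ranges: [-2.58, 2.58], [-0.38, 2.09], [-1.3, 1.39], [0.25, 2.4], [-1.5, 4.64], [0.08, 2.09], [-2.65, 2.65]. Speed limits (rad/s): [2.22, 2.22, 2.79, 2.79, 3.14, 3.14, 3.14].

INTERFACE

Orientations are given as a 3x3 rotation matrix whose columns are the frame's x, y, z axes.
In Python, from station import readout, imaging, robot gives the robot as it stands.
- The arm moves only by the tool send_rows, never from a script. Its argument "series" is a list that holds one entry, the list of rows, each a list of 7 numbers: the turn, a rotation vector about the tool's x, y, z in units of 8 degrees (1.0 is 8 degrees), then the shift along the tool's x, y, z in units of 30 mm (1.0 is 30 mm), then the opening, from 0 (shut) to 1 (fully open). A call has 1 to 20 rows; each row shifts and turns the commanded pose from where the row before left it, along the tool's axes as they then stand; what a row does not reach is not made up. A row lasts 1/8 s, in which the tool goes at most 62.5 mm and 10.7 degrees, less where a joint would pass 70% of its speed; a pose out of reach is approached as far as the arm can. A call is refused whole if a number of a shift passes 1 or a number of a turn 1, either way. A call with a gripper value outside its range is refused whole. The fingers move at their own pace and stop on an object; "force" is the grip in N (left out, the last holds). Time passes only in rows, so rows that do not move let the fingers close. It gives the time, the measured TCP pose, the force, the opening and the grip force at its end, in the units of the state.
- readout.sense(): the state, without advancing time (a new reading comes with each control period).
- imaging.grab_frame(name): name is "scene" or "side" or "wrist"; returns a dict with "img" (480x640x3 uint8, red, green, blue), "depth" (480x640 float32, mm along the optical axis (not along the pixel's ray), 0 where there is no reading), "fx", "fy", "cx", "cy" (pixels), "position" and "orientation" of the camera in the world. Camera axes: x right, y up, looking along -z (the intrinsics and any distortion apply to the point x, -y, -z); pixel columns grow to the right and rows downward; lengths in mm; the calibration is good to about 2 mm. A picture is of the moment at which its call begins.
- robot.sign_off(): hands the job in; it is judged then, once.
The state is a dict: "time_s": time; "qpos": joint angles; "joint_velocities": joint speeds; "tau": joint torques, N m; "eef_pos": TCP position; "eef_rot": TCP orientation; "ft_force": force on the tool from outside, world axes, zero at the start; "wrist_torque": the same for the moment, N m; "gripper_width": finger opening in mm; "finger_force": force on a finger pad.
Only numpy, scipy, OpenCV 4.12 (cv2) and the standard library are available. Lean on these libraries where they do the work, as an engineer would, in place of code of your own. Each camera call takes 0.05 s, during which the arm holds its last target. There are 200 camera calls.

TASK

Test the repaired phone board: lift it off its rubber rest, lay it flat on the two narrow rails in the jig's nest (shield can towards the thick pin) and let go of it, then take the metal cover by its handle and set it over the jig's two locating pins, sliding it about until it drops on. Press the cover fully home against the springs and finish like that, still holding the handle and pressing: do not let go. Leave the two open screw tins where they stand.

Things in the scene. Friction and masses are not known exactly. Their poses are not given: they have to be found in the camera images.
- board: Bare green phone circuit board, loose, 44 (x) x 74 (y) mm, 2 mm thick at its edges, about 30 g, a metal shield can on top near its +y end. Origin: centre of the underside; z up. It starts on the rubber rest and overhangs it 9 mm along each long edge: pinch it across its 44 mm width at the middle, fingertips a few mm below it.
- board_can (a point): Top of the board's metal shield can (12 x 16 mm), at (6, 25, 8) mm in the board's frame.
- rest: Black rubber block, 26 (x) x 70 (y) x 30 mm high, fixed, on which the board lies at the start, long sides nearly parallel. Origin: centre of its underside, on the bench.
- jig: Grey test jig fixed to the bench, base plate 112 (x) x 160 (y) mm, its top 20 mm above the bench. Origin: centre of the underside; z up; y runs from the thin pin to the thick pin. The black sprung nest is between the pins. At the start cover and board are turned less than 0.7 rad from the jig's axes: neither needs turning end for end.
- thick_pin (a point): Tip of the jig's thick steel locating pin, 10 mm in diameter with a tapered nose, at y = +62 mm on the jig, 52 mm above the bench. The pin rises from a collar 18 mm in diameter whose top, 36 mm above the bench, is the hard stop for the cover.
- thin_pin (a point): Tip of the thin locating pin, 6 mm in diameter with a tapered nose, at y = -62 mm on the jig, 52 mm above the bench, on a collar like the other's.
- board_seat (a point): Centre of the nest at rail-top height, 40 mm above the bench when up; axes as the jig's; moves with the nest. The board's origin and axes belong here. Two rails 6 mm wide, along x, at y = +-33.5 mm. Guides at the ends and corners, up to 48 mm above the bench, lean out to funnel the board in, 1.4 mm play. Both long sides are open for fingers over the middle 45 mm, down to 9 mm below the board.
- seat_can_end (a point): Point fixed in the nest where board_can must come: (6, 25, 8) mm from board_seat, towards the thick pin.
- nest (a joint): Travel of the sprung nest downward, m: 0 up, about 0.005 with the cover on the hard-stop collars. Springs: 5 N at the start of the travel, 2 N more per mm, 15 N fully down. The cover's own weight does not move it. It comes up again when the cover is not pressed.
- cover: Bare metal bridge-shaped cover, loose, 90 (x) x 150 (y) mm, about 350 g, top face 23 mm above the underside. Origin: centre of the plane under its two end blocks; z up. Four pegs at (+-17, +-30) mm end 1 mm above that plane and push on the board. Height of the origin above the bench: 52 mm while lying on the pin tips, 41 mm dropped on (pegs on the board), 36 mm pressed home.
- thick_hole (a point): Mouth of the blind round hole for the thick pin, 11.6 mm in diameter, 18 mm deep, 1.5 mm chamfer, in the cover's underside at (0, +62, 0) mm; hidden from above.
- thin_slot (a point): Mouth of the blind slot for the thin pin, 7.6 (x) x 11.6 (y) mm, 18 mm deep, 1.5 mm chamfer, in the cover's underside at (0, -62, 0) mm; hidden from above.
- cover_handle (a point): Centre of the cover's black bridge handle, a bar 14 (x) x 70 (y) x 13 (z) mm, 44.5 mm above the cover's underside, 16 mm free below it in the middle. Axes as the cover's. Pinch it across its 14 mm thickness, from above.
- cover_seat (a point): Where the cover's origin belongs when fully home: midway between the pins, at the top of the collars, 36 mm above the bench; axes as the jig's. A fixed blue tool organiser, 90 mm high with taller tools in it, stands close in front of the jig on its left: come down on the jig from above.
- tin_a: Open round tin with screws, 45 mm across, 12 mm high, loose, at the back beyond the jig. Origin: centre of its underside. Not to be moved.
- tin_b: Open round tin with screws, 45 mm across, 12 mm high, loose, near the front edge between the board's rest and the jig. Origin: centre of its underside. Not to be moved.

How it is judged (in metres and radians):
On the way, in this order (a step that is already met when the one before it is completed fails the run):
1. the board lies in the nest on both rails, the right way round, and is let go of (horizontal distance between board and board_seat below 0.004 m and horizontal distance between board_can and seat_can_end below 0.006 m and z of board in the frame of board_seat below 0.0015 m and angle between board's own z axis and vertical below 0.05 rad and contact force between the fingers and board below 0.1 N), for 0.2 s.
2. the cover has dropped onto both locating pins (horizontal distance between cover and cover_seat below 0.003 m and angle between the y axis of cover and the y axis of jig, either way round below 0.04 rad and angle between cover's own z axis and vertical below 0.06 rad and z of cover in the frame of cover_seat below 0.0085 m), for 0.1 s.
At the end, for the whole second after the job is handed in: Board in the nest within 4 mm, right way round, within 1.5 mm of the rails; cover on both pins (3 mm, 0.04 rad), held down by the gripper within 1.5 mm of the hard stop, nest pressed more than 3.5 mm, fingers on the cover with over 5 N, all still (horizontal distance between board and board_seat below 0.004 m and horizontal distance between board_can and seat_can_end below 0.006 m and z of board in the frame of board_seat below 0.0015 m and horizontal distance between cover and cover_seat below 0.003 m and angle between the y axis of cover and the y axis of jig, either way round below 0.04 rad and angle between cover's own z axis and vertical below 0.04 rad and z of cover in the frame of cover_seat below 0.0015 m and value of joint nest above 0.0035 m and contact force between the fingers and cover above 5 N and linear speed of cover below 0.01 m/s); the arm keeps its last pose, push and grip.
It fails at once if a screw tin is pushed away by more than 3 cm or tipped (distance of any of tin_a, tin_b from where it was at the start of the episode above 0.03 m or angle between any of tin_a, tin_b's own z axis and vertical above 0.5 rad).
It also fails if it takes over 58 s, if anything falls off the work surface, if the arm or the gripper's body presses on something with over 40 N, if the wrist force passes 120 N, or if a joint passes its speed limit or range.

## Working session

There is one attempt and no reset: what is moved stays moved. The work goes in short steps, Python scripts to look and compute and a tool call to move; the robot and the scene stay as the last step left them, time stands still between calls to the robot, and variables do not carry over. Pictures are saved under pics/ and viewed, at most 10 in all, crops included, and the job is handed in when it is done.

Besides the shell and the picture viewer there is one more tool, called after "Emit:" by a JSON object that holds its "method" and its "body", one argument or row to a line. send_rows: Moves the arm, as the interface text tells. Its arguments: {"type":"object","properties":{"series":{"type":"array","items":{"type":"array","items":{"type":"array","items":{"type":"number"}}}},"force":{"type":"number"}},"required":["series"]}

```bash
ls; mkdir -p pics
python3 - <<'E'
from station import readout, imaging
import cv2,numpy as np
s=readout.sense(); print({k:np.round(v,3).tolist() for k,v in s.items()})
for n in ["scene","side"]:
    f=imaging.grab_frame(n); cv2.imwrite(f"pics/{n}0.png",f["img"][:,:,::-1]); np.savez(f"{n}0.npz",**f)
    print(n,f["fx"],f["fy"],f["cx"],f["cy"],f["position"],np.round(f["orientation"],3).tolist(),[k for k in f])
E
```

```text
pics
{'time_s': 0.0, 'qpos': [-1.218, 0.334, 0.04, 1.466, -0.013, 1.343, -0.059], 'joint_velocities': [-0.0, 0.001, -0.0, -0.002, -0.0, -0.001, 0.001], 'tau': [0.0, -65.638, 1.336, -40.38, -0.06, 0.045, 0.0], 'eef_pos': [283.609, 584.344, 221.645], 'eef_rot': [[-0.9, 0.437, -0.001], [0.437, 0.9, -0.002], [-0.0, -0.002, -1.0]], 'ft_force': [-0.658, 0.133, 0.386], 'wrist_torque': [0.004, -0.034, -0.026], 'finger_force': 0.0, 'gripper_width': 86.659}
scene 579.2282890460209 579.2282890460209 313.4181850330178 251.39003068041004 [  66.11124982  731.5359638  1041.16579973] [[-0.874, 0.359, -0.329], [-0.487, -0.639, 0.595], [0.004, 0.68, 0.733]] ['img', 'depth', 'fx', 'fy', 'cx', 'cy', 'position', 'orientation']
side 508.5623641661875 508.5623641661875 319.1953060479641 243.40039914834946 [  44.33700045 -719.59193881  570.20836206] [[0.822, 0.303, -0.483], [-0.57, 0.46, -0.681], [0.016, 0.834, 0.551]] ['img', 'depth', 'fx', 'fy', 'cx', 'cy', 'position', 'orientation']
```

View pics/scene0.png

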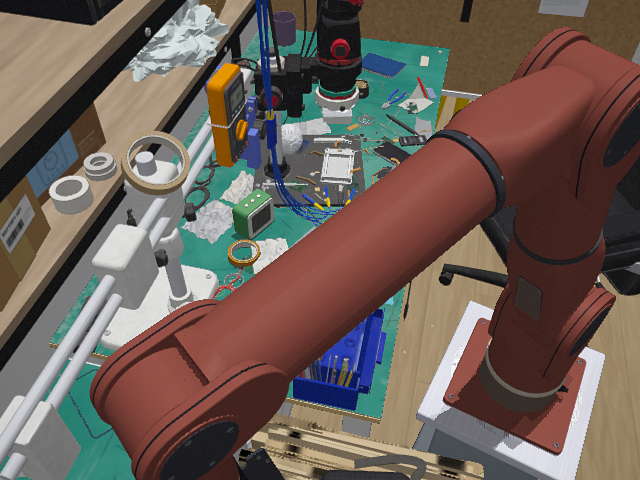

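View pics/side0.png

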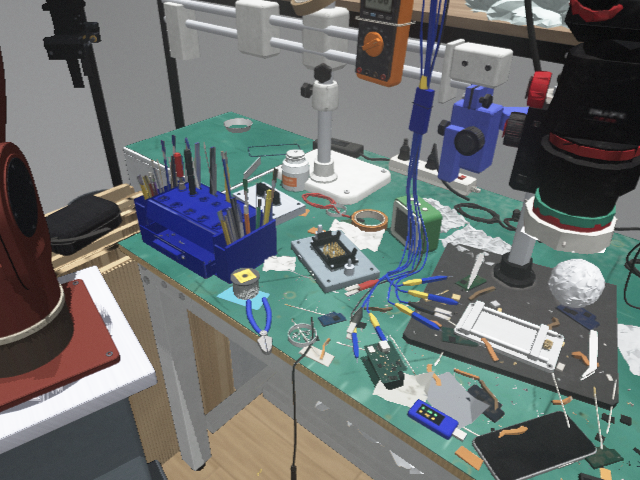

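The side view shows the jig at about (335,260), the organiser at (205,230), the board on its rest at about (383,365), and a tin at about (300,333). A white plate near (265,200) may be the cover. The arm blocks the scene camera.

```bash
cat > h.py <<'E'
import numpy as np, cv2
from station import readout, imaging
def load(n): return dict(np.load(n+".npz"))
def grab(n,name):
    f=imaging.grab_frame(n); np.savez(name+".npz",**f); return f
def pts(f):  # HxWx3 world points from depth
    v,u=np.mgrid[:480,:640]; d=f["depth"].astype(float)
    c=np.dstack([(u-f["cx"])/f["fx"]*d,-(v-f["cy"])/f["fy"]*d,-d])
    P=c@f["orientation"].T+f["position"]; P[d==0]=np.nan; return P
def ray(f,uv,z): # pixel(s) -> plane z
    uv=np.atleast_2d(uv).astype(float)
    c=np.c_[(uv[:,0]-f["cx"])/f["fx"],-(uv[:,1]-f["cy"])/f["fy"],-np.ones(len(uv))]@f["orientation"].T
    p=f["position"]; return p+c*((z-p[2])/c[:,2])[:,None]
def proj(f,P):
    c=(np.atleast_2d(P)-f["position"])@f["orientation"]
    return np.c_[f["cx"]+f["fx"]*c[:,0]/-c[:,2], f["cy"]-f["fy"]*c[:,1]/-c[:,2]]
def crop(f,u0,v0,u1,v1,s,name):
    cv2.imwrite(f"pics/{name}.png",cv2.resize(f["img"][v0:v1,u0:u1,::-1],None,fx=s,fy=s,interpolation=cv2.INTER_CUBIC))
E
python3 - <<'E'
from h import *
f=load("side0"); P=pts(f)
for u,v in [(335,260),(383,365),(300,333),(265,200),(345,285),(325,240),(238,124),(400,350)]:
    print(u,v,np.round(P[v,u],0), np.round(ray(f,(u,v),0)[0]))
crop(f,215,160,455,340,3.3,"sidecrop0")
E
```

```text
335 260 [ 504. -122.   37.] [536. -80.   0.]
383 365 [ 414. -360.   31.] [ 435. -340.    0.]
300 333 [ 367. -216.    4.] [ 369. -213.    0.]
265 200 [423. -17. 137.] [543. 204.   0.]
345 285 [ 497. -163.    9.] [ 505. -154.    0.]
325 240 [528. -57.  36.] [561. -12.   0.]
238 124 [722. 689.  -3.] [718. 682.   0.]
400 350 [ 474. -334.    5.] [ 478. -331.    0.]
```

View pics/sidecrop0.png

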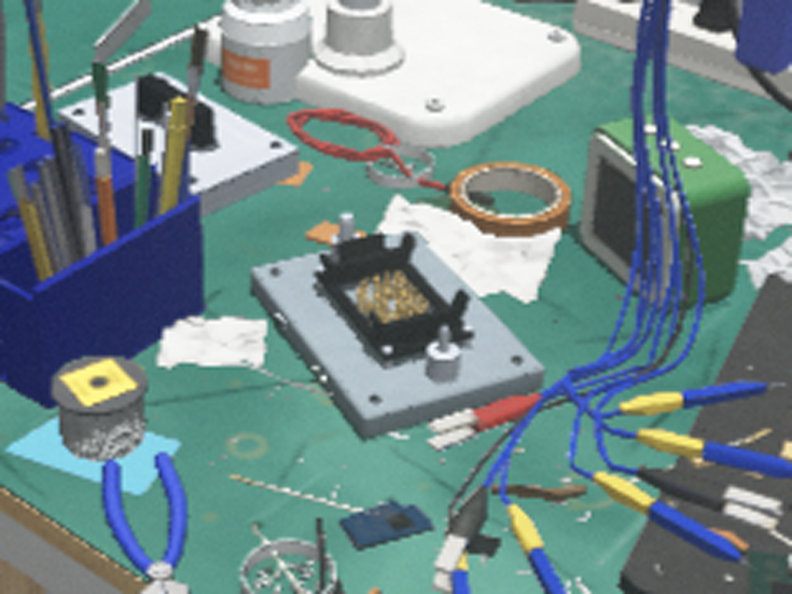

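The crop shows the jig, with the thick pin tip at about (347,217) and the thin pin tip at (445,332). The cover with its black handle lies behind the organiser at about (175,110), and tin_a is near (400,165).

Run:
```python
from h import *
f=load("side0"); P=pts(f)
c=lambda u,v:(215+u/3.3,160+v/3.3)
print("thin",ray(f,c(445,330),52),"thick",ray(f,c(347,215),52))
print("handle ends",ray(f,[c(150,85),c(205,140)],51))
print("cover corners z23",ray(f,[c(65,110),c(165,195),c(300,155)],23))
print("tin_a",ray(f,c(402,168),0),"tin_b",ray(f,c(290,575),0))
# green board area
h=cv2.cvtColor(f["img"],cv2.COLOR_RGB2HSV)
m=(P[...,2]>24)&(P[...,2]<45)&(P[...,1]<-280)&(P[...,0]<520)
v,u=np.where(m); print(len(v),np.nanmean(P[m],0),u.min(),u.max(),v.min(),v.max())
q=P[m][:,:2].astype(np.float32); print(cv2.minAreaRect(q))
crop(f,345,330,425,400,8,"sidecrop1")
```

```text
thin [[ 513.13284447 -153.168578     52.        ]] thick [[536.68870224 -27.58839396  52.        ]]
handle ends [[522.5692987  184.83243859  51.        ]
 [514.30680805  98.71378327  51.        ]]
cover corners z23 [[480.70750627 232.40256199  23.        ]
 [481.39635669  94.6378553   23.        ]
 [581.76964889  90.86635586  23.        ]]
tin_a [[652.72028526  71.78652138   0.        ]] tin_b [[ 371.6566575  -217.82538367    0.        ]]
1194 [ 423.70523967 -359.13171665   31.55739083] 364 489 340 406
((434.33526611328125, -406.40911865234375), (73.2364501953125, 183.76370239257812), 11.904566764831543)
```

View pics/sidecrop1.png

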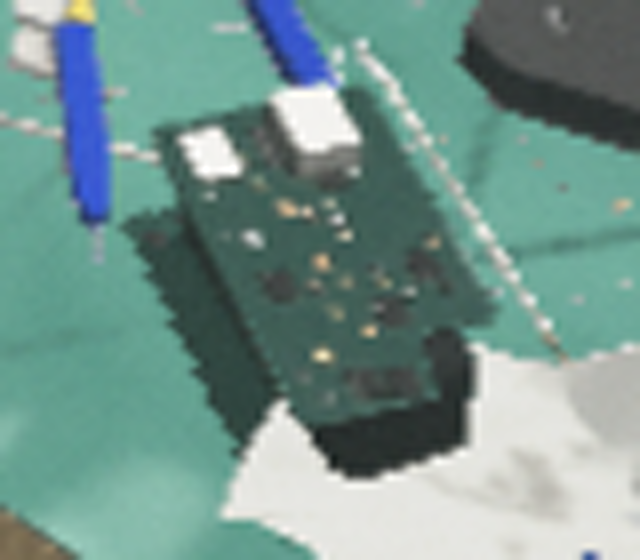

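The board lies with its can at the far end. Its corners in this crop are about (155,135), (365,90), (490,320) and (310,425). I'll get its pose and check for tall obstacles.

Run:
```python
from h import *
f=load("side0"); P=pts(f)
c=lambda u,v:(345+u/8,330+v/8)
r=ray(f,[c(155,135),c(365,90),c(490,320),c(310,425)],32)[:,:2]
print(r.round(1),r.mean(0),[np.linalg.norm(r[i]-r[(i+1)%4]).round(1) for i in range(4)])
for a,b in [(r[3],r[0]),(r[2],r[1])]: print("y-axis deg",np.degrees(np.arctan2(*(b-a)[::-1])))
Q=np.concatenate([P.reshape(-1,3),pts(load("scene0")).reshape(-1,3)])
Q=Q[~np.isnan(Q).any(1)]
for lo,hi in [(90,200),(200,400),(400,800)]:
    m=(Q[:,2]>lo)&(Q[:,2]<hi); H,_,_=np.histogram2d(Q[m,0],Q[m,1],bins=[np.arange(200,901,50),np.arange(-600,701,50)])
    print(lo,hi,"rows x from 200, cols y from -600 step 50"); print("\n".join("".join("#" if k>15 else "." for k in row) for row in H))
```

```text
[[ 413.9 -318.5]
 [ 453.8 -331.2]
 [ 434.3 -386.2]
 [ 392.6 -386.5]] [ 423.66533851 -355.61136652] [np.float64(41.9), np.float64(58.3), np.float64(41.7), np.float64(71.3)]
y-axis deg 72.6516895072133
y-axis deg 70.449808163423
90 200 rows x from 200, cols y from -600 step 50
..........................
...............##.........
...........######.........
...........######.........
...........####...........
............#.............
..........................
..........................
........##......#.........
........##.....##.........
.....#.###.....#..........
..##.#.#..................
..#....................###
..##................####..
200 400 rows x from 200, cols y from -600 step 50
.....................###..
.....................####.
.......................##.
........................#.
..........................
..........................
.......................###
..###.............#######.
..###...##.##.##########..
..####..##############....
..################........
.#..###########...........
......#####............##.
...####...............##..
400 800 rows x from 200, cols y from -600 step 50
..................#######.
....................#####.
......................###.
..........................
..........................
..........................
....................###...
...##...........######....
..###....#.#############..
...##...#####.#########...
......##......#######.....
..........##########......
......##########..........
...############...........
```

Emit:
{"method": "send_rows", "body": {
  "series": [
    [[0,0,0,-0.9,-0.7,-0.3,1],[0,0,0,-0.9,-0.7,-0.3,1],[0,0,0,-0.9,-0.7,-0.3,1],[0,0,0,-0.9,-0.7,-0.1,1],[0,0,0,-0.9,-0.7,0,1],[0,0,0,-0.9,-0.7,0,1],[0,0,0,-0.9,-0.7,0,1],[0,0,0,-0.9,-0.7,0,1],[0,0,0,-0.9,-0.7,0,1],[0,0,0,-0.9,-0.7,0,1],[0,0,0,-0.9,-0.7,0,1],[0,0,0,-0.9,-0.7,0,1],[0,0,1,0,0,0,1],[0,0,1,0,0,0,1],[0,0,1,0,0,0,1],[0,0,1,0,0,0,1],[0,0,1,0,0,0,1],[0,0,1,0,0,0,1],[0,0,1,0,0,0,1],[0,0,1,0,0,0,1]]
  ]
}}

```text
time_s: 2.6
eef_pos: [465.0, 216.5, 252.2]
eef_rot: [[0.003, 1.0, -0.001], [1.0, -0.003, -0.0], [-0.0, -0.001, -1.0]]
ft_force: [-0.2, 0.5, 0.4]
gripper_width: 87.0
finger_force: 0.0
```

```bash
cat >> h.py <<'E'
def go(x,y,z,yaw):  # remaining motion; yaw = world angle (deg) wanted for tool y axis
    s=readout.sense(); R=s["eef_rot"]; p=s["eef_pos"]
    a=np.degrees(np.arctan2(R[1,1],R[0,1])); d=(np.array([x,y,z])-p)@R/30
    print("t",round(s["time_s"],2),"pos",np.round(p,1),"yaw",round(a,2),"tilt",np.round(R[:2,2],4),"| shift units",np.round(d,3),"turn z units",round((a-yaw)/8,3),"| w",round(s["gripper_width"],1),"F",np.round(s["ft_force"],1),"ff",round(s["finger_force"],1))
E
python3 - <<'E'
from h import *
go(425,-356,230,-18)
f=grab("wrist","w1"); cv2.imwrite("pics/w1.png",f["img"][:,:,::-1])
print(f["fx"],f["cx"],f["cy"],f["position"],f["orientation"].round(3))
E
```

```text
t 2.6 pos [465.  216.5 252.2] yaw -0.15 tilt [-0.0006 -0.0004] | shift units [-19.085  -1.284   0.749] turn z units 2.231 | w 87.0 F [-0.2  0.5  0.4] ff 0.0
372.33927545549943 314.61950252573223 238.1950523130422 [464.1511393  291.72062848 413.75604009] [[ 1.     0.001  0.002]
 [-0.002  0.961  0.276]
 [-0.001 -0.276  0.961]]
```

View pics/w1.png

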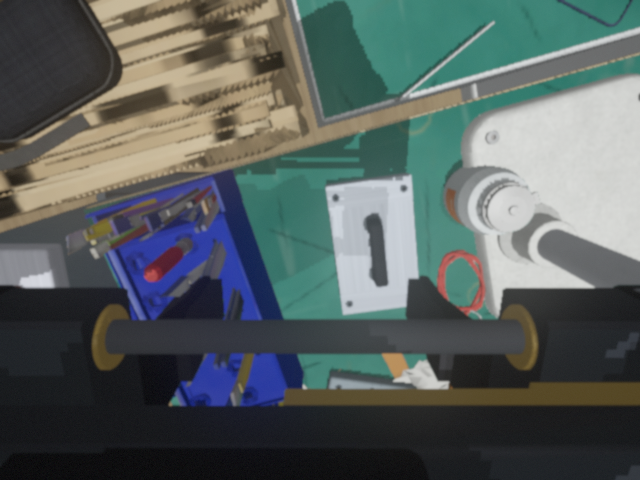

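The wrist view shows the cover clearly, with corners at about (326,182), (410,175), (419,306) and (342,314). Its black handle runs from (372,215) to (380,285).

```bash
cat >> h.py <<'E'
def rect(f,mask,z,box=None):  # biggest blob -> minAreaRect on plane z
    m=mask.astype(np.uint8)
    if box: k=np.zeros_like(m); k[box[1]:box[3],box[0]:box[2]]=1; m=m*k
    m=cv2.morphologyEx(m,cv2.MORPH_CLOSE,np.ones((3,3)))
    c=max(cv2.findContours(m,0,1)[0],key=cv2.contourArea)
    q=ray(f,cv2.convexHull(c)[:,0],z)[:,:2]
    r=cv2.minAreaRect(q.astype(np.float32)); return r,cv2.boundingRect(c)
E
python3 - <<'E'
from h import *
f=load("w1"); im=f["img"].astype(int); mx=im.max(2); mn=im.min(2); P=pts(f)
print("heights",P[200,350],P[250,376],P[240,355])
print("cover",rect(f,(mn>140)&(mx-mn<40)&(P[...,2]>15)&(P[...,2]<32),23,(310,160,430,330)))
print("handle",rect(f,(mx<70),51,(350,200,400,300)))
m=np.isfinite(P[...,2])&(abs(P[...,2]-51)<6); m[:,:350]=0;m[:,400:]=0;m[:200]=0;m[300:]=0
q=P[m]; print("handle depth",len(q),q.mean(0),cv2.minAreaRect(q[:,:2].astype(np.float32)))
go(520,-40,250,0)
E
```

```text
heights [501.06987011 221.36733373  22.78427371] [526.40386008 174.4388039   50.16716267] [507.78338796 176.69865496  21.32148963]
cover (((529.458984375, 167.92825317382812), (89.75798034667969, 150.80126953125), 8.04720687866211), (326, 175, 92, 140))Traceback (most recent call last):
  File "<stdin>", line 5, in <module>
  File "h.py", line 27, in rect
    c=max(cv2.findContours(m,0,1)[0],key=cv2.contourArea)
ValueError: max() iterable argument is empty
```

Emit:
{"method": "send_rows", "body": {
  "series": [
    [[0,0,0,-0.85,0.18,0,1],[0,0,0,-0.85,0.18,0,1],[0,0,0,-0.85,0.18,0,1],[0,0,0,-0.85,0.18,0,1],[0,0,0,-0.85,0.18,0,1],[0,0,0,-0.85,0.18,0,1],[0,0,0,-0.85,0.18,0,1],[0,0,0,-0.85,0.18,0,1],[0,0,0,-0.85,0.18,0,1],[0,0,0,-0.85,0.18,0,1],[0,0,0,0,0,0,1]]
  ]
}}

```text
time_s: 4.03
eef_pos: [519.6, -40.4, 252.4]
eef_rot: [[-0.0, 1.0, -0.0], [1.0, 0.0, -0.001], [-0.001, -0.0, -1.0]]
ft_force: [0.2, -0.2, 0.5]
gripper_width: 87.2
finger_force: 0.0
```

Run:
```python
from h import *
go(435,-305,240,-18)
f=grab("wrist","w2"); crop(f,180,60,500,300,2.5,"w2")
P=pts(f)
print(f["position"])
im=f["img"].astype(int)
```

```text
t 4.03 pos [519.6 -40.4 252.4] yaw 0.03 tilt [-0.0003 -0.0007] | shift units [-8.817 -2.825  0.42 ] turn z units 2.253 | w 87.2 F [ 0.2 -0.2  0.5] ff 0.0
[518.49096477  34.86527621 413.95380072]
```

View pics/w2.png

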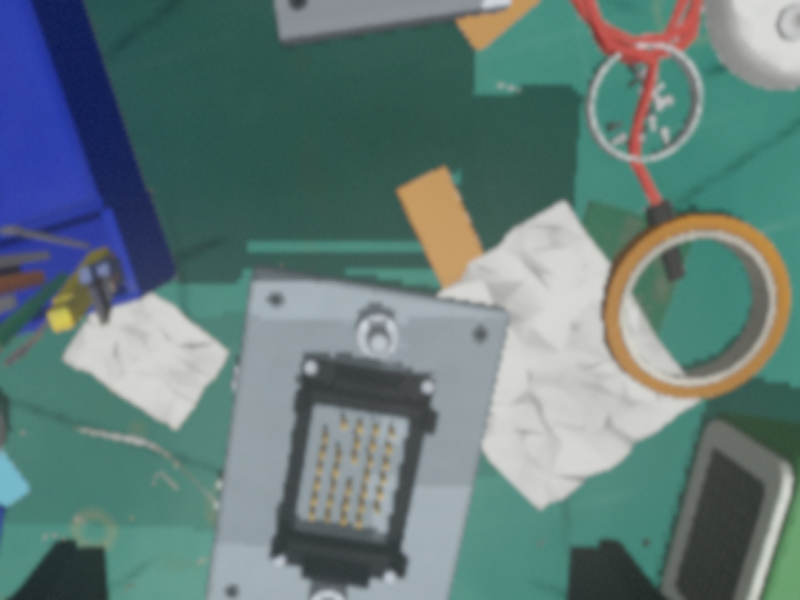

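The jig fills this crop: thick pin tip at about (378,343), plate top corners at (252,275) and (508,315), and the thin pin is cut off at (328,597). tin_a is at about (645,100).

Run:
```python
from h import *
f=load("w2"); c=lambda u,v:(180+u/2.5,60+v/2.5)
P=pts(f)
print("thick",ray(f,c(378,343),52),"collar",ray(f,c(377,333),36))
print("thin",ray(f,c(328,597),52))
k=ray(f,[c(252,280),c(508,318)],20)[:,:2]; print("top edge",k,np.linalg.norm(k[0]-k[1]),np.degrees(np.arctan2(*(k[1]-k[0])[::-1])))
h=ray(f,[c(275,299),c(480,334),c(232,591)],20)[:,:2]; print("holes",h, np.degrees(np.arctan2(*(h[1]-h[0])[::-1])),np.degrees(np.arctan2(*(h[0]-h[2])[::-1])))
# nest outer window corners of gold pin field & guides
print("plate z",P[200,290],P[220,370])
im=f["img"]; hsv=cv2.cvtColor(im,cv2.COLOR_RGB2HSV)
m=(abs(P[...,2]-20)<5)&(hsv[...,1]<90)&(hsv[...,2]>110)
m[:165]=0; m[:,:255]=0; m[:,395:]=0
v,u=np.where(m)
# left/right edges per row
L=[];Rr=[]
for y in range(190,285,3):
    uu=u[v==y]
    if len(uu)>20: L.append((uu.min()-.5,y)); Rr.append((uu.max()+.5,y))
for e in (L,Rr):
    q=ray(f,np.array(e),20)[:,:2].astype(np.float32); l=cv2.fitLine(q,cv2.DIST_HUBER,0,.01,.01).ravel(); l=l*np.sign(l[1]) if 0 else l
    print("edge ang",np.degrees(np.arctan2(l[1],l[0])),"pt",l[2:], "resid",np.abs((q-l[2:])@[-l[1],l[0]]).max())
```

```text
thick [[534.48427519 -27.50653351  52.        ]] collar [[534.72703163 -26.14592842  36.        ]]
thin [[ 514.7351903 -136.3022036   52.       ]]
top edge [[482.74432676  -6.47066256]
 [590.823075   -22.26011771]] 109.22601666271073 -8.311663926692807
holes [[ 492.24699665  -14.38299432]
 [ 579.26239659  -29.09485545]
 [ 470.12866648 -148.48911012]] -9.596356182770535 80.63443263571129
plate z [491.82863233 -36.2328075   19.28489856] [578.36118558 -57.93282763  19.97276988]
edge ang 80.3611 pt [469.48022 -77.30428] resid 1.6315174
edge ang 80.34777 pt [583.5468   -68.934784] resid 24.35023
```

Emit:
{"method": "send_rows", "body": {
  "series": [
    [[0,0,0,-0.9,-0.27,0,1],[0,0,0,-0.9,-0.27,0,1],[0,0,0,-0.9,-0.27,0,1],[0,0,0,-0.9,-0.27,0,1],[0,0,0,-0.9,-0.27,0,1],[0,0,0,-0.9,-0.27,0,1],[0,0,0,-0.9,-0.27,0,1],[0,0,0,-0.9,-0.27,0,1],[0,0,0,-0.9,-0.27,0,1],[0,0,0,-0.8,-0.27,0,1],[0,0,0.8,0,0,0.4,1],[0,0,0.8,0,0,0.4,1],[0,0,0.7,0,0,0.4,1],[0,0,0,0,0,0,1]]
  ]
}}

```text
time_s: 5.82
eef_pos: [439.3, -304.0, 215.7]
eef_rot: [[0.311, 0.95, -0.002], [0.95, -0.311, 0.001], [0.0, -0.002, -1.0]]
ft_force: [-0.1, 0.1, -0.5]
gripper_width: 86.9
finger_force: 0.0
```

Run:
```python
from h import *
f=grab("wrist","w3"); cv2.imwrite("pics/w3.png",f["img"][:,:,::-1])
P=pts(f); im=f["img"].astype(int)
m=(P[...,2]>26)&(P[...,2]<36)&(np.hypot(P[...,0]-424,P[...,1]+356)<55)
print(m.sum()); print(rect(f,m,32))
m2=(P[...,2]>36)&(P[...,2]<45)&(np.hypot(P[...,0]-424,P[...,1]+356)<55); q=P[m2]; print("can",len(q),q.mean(0))
go(424,-356,200,-18.5)
```

```text
2790
(((422.0527038574219, -355.6513977050781), (76.65818786621094, 43.851470947265625), 71.99727630615234), (293, 230, 46, 74))
can 213 [ 434.95256109 -335.70013645   38.06110565]
t 5.88 pos [ 439.6 -304.5  216.4] yaw -18.05 tilt [-0.0006  0.0004] | shift units [-1.795  0.039  0.548] turn z units 0.056 | w 86.8 F [ 1.1 -0.2 -1. ] ff 0.0
```

View pics/w3.png

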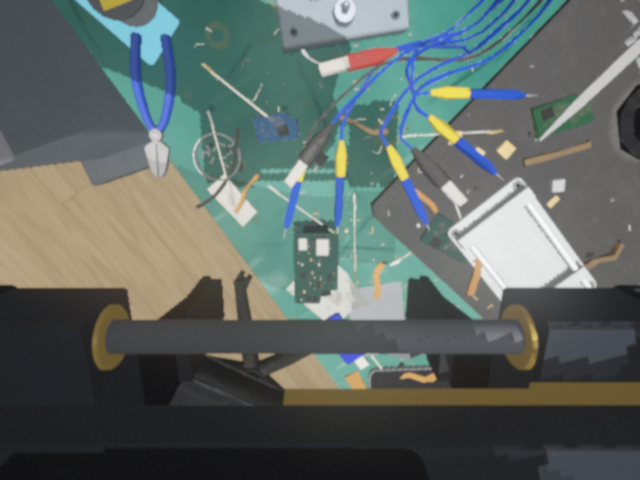

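The board is at about (295–338, 233–303) in the wrist view, centred near world (422,-357), and the tool is already aligned with it. I'll go down and grasp it.

Emit:
{"method": "send_rows", "body": {
  "series": [
    [[0,0,0,-0.93,0,0,0.7],[0,0,0,-0.93,0,0.6,0.7],[0,0,0,0,0,1,0.7],[0,0,0,0,0,1,0.7],[0,0,0,0,0,1,0.7],[0,0,0,0,0,1,0.7],[0,0,0,0,0,0.8,0.7],[0,0,0,0,0,0.5,0.7],[0,0,0,0,0,0.3,0.7],[0,0,0,0,0,0,0.7]]
  ]
}}

```text
time_s: 7.12
eef_pos: [421.9, -358.4, 30.6]
eef_rot: [[0.313, 0.95, -0.0], [0.95, -0.313, 0.0], [-0.0, -0.0, -1.0]]
ft_force: [-0.5, -0.3, -0.7]
gripper_width: 60.8
finger_force: 0.0
```

Run:
```python
from h import *
go(422.3,-357.2,25,-18)
f=grab("side","s1"); crop(f,320,270,460,410,4.2,"s1")
```

```text
t 7.12 pos [ 421.9 -358.4   30.6] yaw -18.25 tilt [-0.0001  0.    ] | shift units [0.044 0.001 0.188] turn z units -0.032 | w 60.8 F [-0.5 -0.3 -0.7] ff 0.0
```

View pics/s1.png

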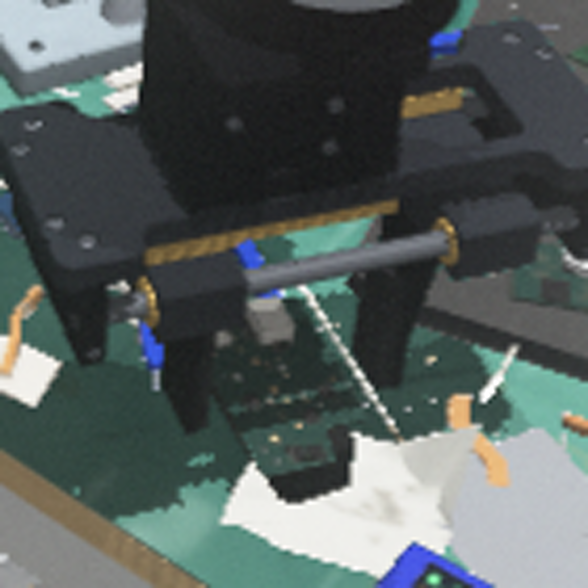

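The fingers straddle the board, left at about (185,400) and right at (380,370) in the crop, and nothing is touching. I'll lower 6 mm, close and lift.

Emit:
{"method": "send_rows", "body": {
  "series": [
    [[0,0,0,0.05,0,0.2,0.7],[0,0,0,0,0,0,0.3],[0,0,0,0,0,0,0.3],[0,0,0,0,0,0,0.3],[0,0,0,0,0,0,0.3],[0,0,0,0,0,-0.3,0.3],[0,0,0,0,0,-0.6,0.3],[0,0,0,0,0,-1,0.3]]
  ],
  "force": 12
}}

```text
time_s: 8.18
eef_pos: [421.8, -357.0, 82.7]
eef_rot: [[0.314, 0.949, -0.001], [0.949, -0.314, 0.0], [-0.0, -0.001, -1.0]]
ft_force: [0.7, -0.6, 0.3]
gripper_width: 43.3
finger_force: 12.0
```

Emit:
{"method": "send_rows", "body": {
  "series": [
    [[0,0,0,0,0,-1,0.3],[0,0,0,0,0,-1,0.3],[0,0,0,0.3,0,-1,0.3],[0,0,0,0.6,0,-1,0.3],[0,0,0,0.9,0.05,-0.6,0.3],[0,0,0,0.9,0.05,0,0.3],[0,0,0,0.9,0.05,0,0.3],[0,0,0,0.9,0.05,0,0.3],[0,0,0,0.9,0.05,0,0.3],[0,0,0,0.9,0.05,0,0.3],[0,0,0,0.9,0.05,0,0.3],[0,0,0,0.9,0.05,0,0.3],[0,0,0,0.9,0.05,0,0.3],[0,0,0,0.6,0.03,0,0.3],[0,0,-0.5,0.3,0,0,0.3],[0,0,-0.6,0,0,0,0.3],[0,0,0,0,0,0,0.3],[0,0,0,0,0,0,0.3]]
  ]
}}

```text
time_s: 10.42
eef_pos: [529.0, -80.0, 219.9]
eef_rot: [[0.167, 0.986, 0.0], [0.986, -0.167, -0.0], [-0.0, 0.0, -1.0]]
ft_force: [-0.1, -1.0, 0.1]
gripper_width: 43.2
finger_force: 12.0
```

Run:
```python
from h import *
go(524.3,-88,120,-9.55)
f=grab("wrist","w4"); crop(f,200,120,440,310,3.3,"w4")
```

```text
t 10.43 pos [529.  -80.  219.9] yaw -9.64 tilt [ 0.0003 -0.0001] | shift units [-0.289 -0.112  3.33 ] turn z units -0.011 | w 43.2 F [-0.1 -1.   0.1] ff 12.0
```

View pics/w4.png

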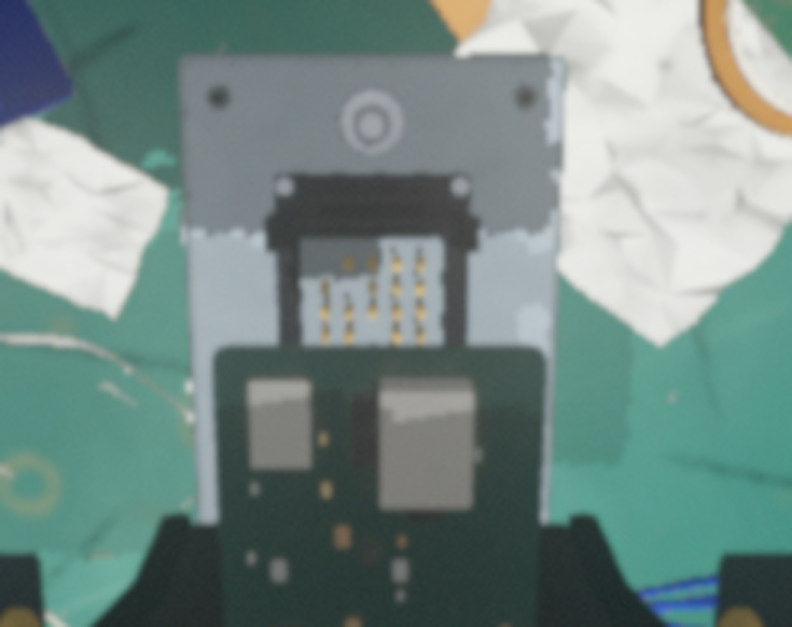

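The board hangs square with the tool: front edge at row 347, corners at (217,347) and (545,347), can at (425,445). The thick pin tip is at (371,126) and the plate's back corners are at (183,58) and (562,58).

Run:
```python
from h import *
f=load("w4"); c=lambda u,v:(200+u/3.3,120+v/3.3)
s=readout.sense();R=s["eef_rot"];p=s["eef_pos"]
b=ray(f,[c(217,349),c(545,349)],p[2]+7); print("board edge in tool",((b-p)@R).round(1))
k=ray(f,[c(379,390),c(473,390),c(473,508),c(379,508)],p[2]+13); print("can in tool",((k.mean(0)-p)@R).round(1))
print("thick",ray(f,c(371,126),52),"collar",ray(f,c(372,121),36))
e=ray(f,[c(181,58),c(564,58)],20)[:,:2]; print("edge",e,e.mean(0),np.linalg.norm(e[0]-e[1]),np.degrees(np.arctan2(*(e[1]-e[0])[::-1])))
h=ray(f,[c(218,97),c(524,97)],20)[:,:2]; print("holes mid",h.mean(0),np.degrees(np.arctan2(*(h[1]-h[0])[::-1])))
g=ray(f,[c(285,187),c(460,187)],48)[:,:2]; print("guide posts mid",g.mean(0))
```

```text
board edge in tool [[ 36.  -22.   -7. ]
 [ 36.   20.5  -7. ]]
can in tool [ 24.3   5.  -13. ]
thick [[534.76155848 -27.70351922  52.        ]] collar [[534.98133111 -27.4801412   36.        ]]
edge [[484.17197821  -2.17517032]
 [591.43916641 -20.2976483 ]] [537.80557231 -11.23640931] 108.78728726895662 -9.58940163943914
holes mid [535.5721647  -21.79852239] -9.588814496562266
guide posts mid [532.37961598 -43.92124056]
```

Run:
```python
from h import *
Q=np.concatenate([pts(load(n)).reshape(-1,3) for n in ("side0","w1","w2")]); Q=Q[np.isfinite(Q).all(1)]
Q=Q[(Q[:,2]>70)&(Q[:,2]<195)&(Q[:,0]>380)&(Q[:,0]<620)&(Q[:,1]>-200)&(Q[:,1]<140)]
a=np.radians(-9.58); d=Q[:,:2]-[525.3,-88.6]
ty=d@[np.cos(a),np.sin(a)]; tx=d@[-np.sin(a),np.cos(a)]
m=(abs(ty)<115)&(abs(tx)<110); print(m.sum())
for lo in range(-110,110,20):
    k=m&(tx>=lo)&(tx<lo+20); 
    if k.sum(): print(lo,k.sum(),"ty",ty[k].min().round(),ty[k].max().round(),"z",Q[k,2].min().round(),Q[k,2].max().round())
go(525.3,-88.6,60,-9.58)
```

```text
1766
50 481 ty -115.0 -90.0 z 70.0 155.0
70 832 ty -115.0 -77.0 z 70.0 181.0
90 453 ty -115.0 -100.0 z 70.0 153.0
t 10.47 pos [529.  -79.9 219.8] yaw -9.61 tilt [0.0003 0.    ] | shift units [-0.307 -0.076  5.327] turn z units -0.004 | w 43.4 F [-0.6 -0.  -0.7] ff 12.0
```

Emit:
{"method": "send_rows", "body": {
  "series": [
    [[0,0,0,-0.3,-0.08,0.3,0.3],[0,0,0,0,0,0.8,0.3],[0,0,0,0,0,1,0.3],[0,0,0,0,0,1,0.3],[0,0,0,0,0,1,0.3],[0,0,0,0,0,0.8,0.3],[0,0,0,0,0,0.4,0.3],[0,0,0,0,0,0,0.3],[0,0,0,0,0,0,0.3]]
  ]
}}

```text
time_s: 11.6
eef_pos: [525.8, -88.3, 61.4]
eef_rot: [[0.165, 0.986, 0.001], [0.986, -0.165, -0.0], [0.0, 0.001, -1.0]]
ft_force: [0.2, -0.7, -0.8]
gripper_width: 43.1
finger_force: 12.0
```

Run:
```python
from h import *
go(525.3,-88.6,36,-9.58)
f=grab("side","s2"); crop(f,280,210,400,310,6,"s2")
```

```text
t 11.6 pos [525.8 -88.3  61.4] yaw -9.51 tilt [ 0.0012 -0.0001] | shift units [-0.012 -0.016  0.846] turn z units 0.009 | w 43.1 F [ 0.2 -0.7 -0.8] ff 12.0
```

View pics/s2.png

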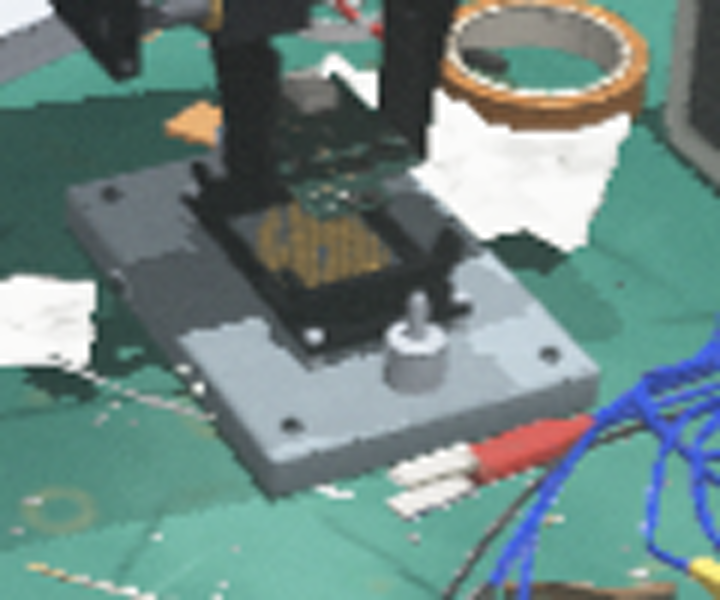

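The board is held level above the nest, with its near corners at about (312,216) and (415,165). The thin pin tip is at (418,296).

Run:
```python
from h import *
f=load("s2"); c=lambda u,v:(280+u/6,210+v/6)
t=ray(f,c(418,296),52); print("thin",t)
k=ray(f,[c(312,216),c(415,165)],68); print(k)
s=readout.sense(); R=s["eef_rot"]
print("in tool",((k-s["eef_pos"])@R).round(1), ((t-s["eef_pos"])@R).round(1))
```

```text
thin [[ 514.11121325 -151.37348403   52.        ]]
[[ 498.4695648  -118.92582274   68.        ]
 [ 541.10724143 -113.56161112   68.        ]]
in tool [[-34.8 -22.   -6.6]
 [-22.5  19.2  -6.5]] [[-64.2  -1.2   9.5]]
```

Emit:
{"method": "send_rows", "body": {
  "series": [
    [[0,0,0,0,0,0.3,0.3],[0,0,0,0,0,0.2,0.3],[0,0,0,0,0,0.15,0.3],[0,0,0,0,0,0.1,0.3],[0,0,0,0,0,0.06,0.3],[0,0,0,0,0,0,0.3]]
  ]
}}

```text
time_s: 12.4
eef_pos: [525.2, -88.1, 36.2]
eef_rot: [[0.165, 0.986, -0.0], [0.986, -0.165, -0.0], [-0.0, -0.0, -1.0]]
ft_force: [-0.5, 0.4, -0.6]
gripper_width: 43.5
finger_force: 12.0
```

Emit:
{"method": "send_rows", "body": {
  "series": [
    [[0,0,0,0,0,0.05,0.3],[0,0,0,0,0,0,0.3],[0,0,0,0,0,0,0.56],[0,0,0,0,0,0,0.62],[0,0,0,0,0,0,0.62],[0,0,0,0,0,0,0.62]]
  ]
}}

```text
time_s: 13.15
eef_pos: [525.2, -88.0, 34.8]
eef_rot: [[0.165, 0.986, 0.0], [0.986, -0.165, -0.0], [-0.0, 0.0, -1.0]]
ft_force: [0.4, 0.4, -0.3]
gripper_width: 53.6
finger_force: 0.0
```

Run:
```python
from h import *
go(525.3,-88.6,36,-9.58)
f=grab("side","s3"); crop(f,290,210,390,290,7,"s3")
```

```text
t 13.15 pos [525.2 -88.   34.8] yaw -9.49 tilt [ 0. -0.] | shift units [-0.018  0.005 -0.041] turn z units 0.011 | w 53.6 F [ 0.4  0.4 -0.3] ff 0.0
```

View pics/s3.png

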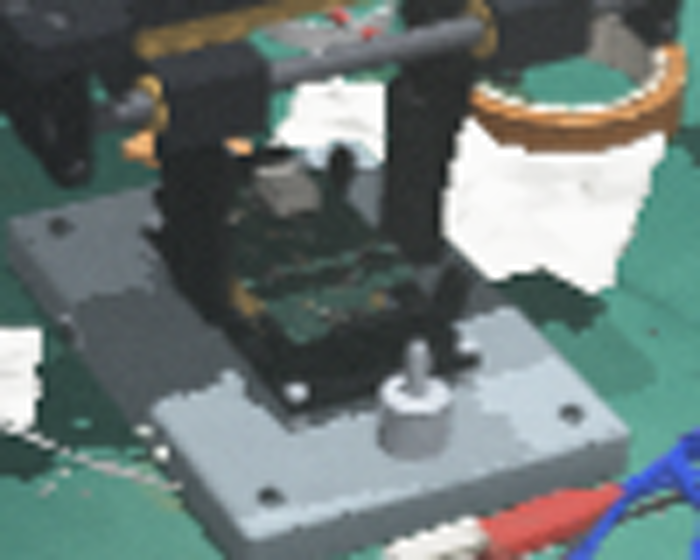

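The board is down in the nest between the guides and the fingers are clear. That was my 11th picture, one over the limit, so I'll work from numbers only from here.

Emit:
{"method": "send_rows", "body": {
  "series": [
    [[0,0,0,0,0,-0.3,0.62],[0,0,0,0,0,-0.7,0.62],[0,0,0,0,0,-1,0.62],[0,0,0,0,0,-1,0.62],[0,0,0,0,0,-1,0.62],[0,0,0,0,0,-1,0.62],[0,0,0,0,0,-1,0.62],[0,0,0,0.1,0,-0.4,0.62],[0,0,0,0,0,0,0.62]]
  ]
}}

```text
time_s: 14.32
eef_pos: [526.0, -84.7, 227.1]
eef_rot: [[0.164, 0.986, 0.001], [0.986, -0.164, 0.0], [0.001, 0.001, -1.0]]
ft_force: [-0.1, 0.2, -1.0]
gripper_width: 53.9
finger_force: 0.0
```

Run:
```python
from h import *
go(529.5,168,200,8)
f=grab("wrist","w5"); P=pts(f); hsv=cv2.cvtColor(f["img"],cv2.COLOR_RGB2HSV)
a=np.radians(-9.58); X=np.array([np.cos(a),np.sin(a)]);Y=np.array([-X[1],X[0]])
d=P[...,:2]-np.array([524.6,-89.2]); bx=d@X; by=d@Y
ctr=(abs(bx)<18)&(by>-45)&(by<33)
g=ctr&(hsv[...,0]>60)&(hsv[...,0]<95)&(hsv[...,1]>60)&(P[...,2]<46)
q=P[g]; A=np.c_[bx[g],by[g],np.ones(g.sum())]; co=np.linalg.lstsq(A,q[:,2],rcond=None)[0]; print("plane",g.sum(),co, "by range",by[g].min(),by[g].max())
can=(abs(bx)<20)&(abs(by)<40)&(P[...,2]>45)&(P[...,2]<54)&(hsv[...,1]<60)&(hsv[...,2]>70)
n,l,st,ce=cv2.connectedComponentsWithStats(can.astype(np.uint8))
for i in range(1,n):
    if st[i,4]>60: print("can",st[i],rect(f,l==i,48)[0],bx[l==i].mean(),by[l==i].mean())
```

```text
t 14.32 pos [526.  -84.7 227.1] yaw -9.46 tilt [0.001  0.0004] | shift units [ 8.327 -1.271  0.907] turn z units -2.182 | w 53.9 F [-0.1  0.2 -1. ] ff 0.0
plane 874 [-1.29492272e-03  2.29868438e-03  4.11197552e+01] by range -35.61291764060456 27.078159872663797
can [314 184  14  18 241] ((533.7543334960938, -64.79146575927734), (15.711149215698242, 11.970539093017578), 80.58868408203125) 4.824871745383448 25.733472997501014
```

Emit:
{"method": "send_rows", "body": {
  "series": [
    [[0,0,0,0.5,-0.1,0,0.62],[0,0,0,0.9,-0.13,0,0.62],[0,0,0,0.9,-0.13,0,0.62],[0,0,0,0.9,-0.13,0,0.62],[0,0,0,0.9,-0.13,0,0.62],[0,0,0,0.9,-0.13,0,0.62],[0,0,0,0.9,-0.13,0,0.62],[0,0,0,0.9,-0.13,0,0.62],[0,0,0,0.9,-0.13,0,0.62],[0,0,-0.8,0.6,-0.13,0,0.62],[0,0,-0.8,0,0,0,0.62],[0,0,-0.6,0,0,0,0.62],[0,0,0,0,0,0,0.62]]
  ]
}}

```text
time_s: 16.0
eef_pos: [528.4, 167.6, 225.7]
eef_rot: [[-0.141, 0.99, -0.002], [0.99, 0.141, -0.001], [-0.001, -0.002, -1.0]]
ft_force: [0.8, -0.1, -0.6]
gripper_width: 54.1
finger_force: 0.0
```

Run:
```python
from h import *
f=grab("wrist","w6"); P=pts(f)
d=np.hypot(P[...,0]-529.5,P[...,1]-168)
m=(P[...,2]>14)&(P[...,2]<30)&(d<95); print("cover",m.sum(),rect(f,m,23))
m=(P[...,2]>42)&(P[...,2]<56)&(d<50); print("handle",m.sum(),rect(f,m,51),P[m].mean(0))
go(530,168,28,8)
```

```text
cover 12301 (((529.772705078125, 167.06838989257812), (89.85210418701172, 148.8561553955078), 8.174638748168945), (271, 133, 95, 148))
handle 1095 (((529.8104858398438, 168.31455993652344), (13.259265899658203, 68.89362335205078), 8.190010070800781), (311, 178, 15, 74)) [529.67180212 168.83950301  50.06029394]
t 16.05 pos [528.6 167.4 225.9] yaw 8.04 tilt [-0.0012 -0.0006] | shift units [0.015 0.059 6.598] turn z units 0.005 | w 54.1 F [ 0.2  0.8 -0.3] ff 0.0
```

Run:
```python
from h import *
Q=np.concatenate([pts(load(n)).reshape(-1,3) for n in ("side0","w1","w2")]); Q=Q[np.isfinite(Q).all(1)]
Q=Q[(Q[:,2]>30)&(Q[:,2]<330)&(abs(Q[:,0]-530)<130)&(abs(Q[:,1]-168)<130)]
a=np.radians(8.1); d=Q[:,:2]-[529.8,168]
ty=d@[np.cos(a),np.sin(a)]; tx=d@[-np.sin(a),np.cos(a)]
m=(abs(ty)<110)&(abs(tx)<90)&~((abs(ty)<10)&(Q[:,2]<56)); print(m.sum())
for lo in range(-90,90,20):
    for s in (-1,1):
        k=m&(tx>=lo)&(tx<lo+20)&(ty*s>0)
        if k.sum()>4: print(lo,s,k.sum(),"ty",ty[k].min().round(),ty[k].max().round(),"z",Q[k,2].min().round(),Q[k,2].max().round())
```

```text
13167
-50 1 30 ty 106.0 110.0 z 279.0 300.0
-10 1 22 ty 101.0 110.0 z 32.0 58.0
10 1 772 ty 83.0 110.0 z 30.0 93.0
30 -1 1020 ty -17.0 -10.0 z 251.0 317.0
30 1 1292 ty 81.0 110.0 z 30.0 92.0
50 -1 5491 ty -109.0 -1.0 z 251.0 330.0
50 1 1169 ty 83.0 110.0 z 30.0 92.0
70 -1 2512 ty -110.0 -0.0 z 251.0 330.0
70 1 858 ty 0.0 110.0 z 30.0 330.0
```

Emit:
{"method": "send_rows", "body": {
  "series": [
    [[0,0,0,0,0.05,0.5,0.62],[0,0,0,0,0,1,0.62],[0,0,0,0,0,1,0.62],[0,0,0,0,0,1,0.62],[0,0,0,0,0,1,0.62],[0,0,0,0,0,1,0.62],[0,0,0,0,0,0.6,0.62],[0,0,0,0,0,0.3,0.62],[0,0,0,0,0,0.05,0.5],[0,0,0,0,0,0,0.4]]
  ]
}}

```text
time_s: 17.3
eef_pos: [531.3, 167.2, 34.0]
eef_rot: [[-0.141, 0.99, 0.001], [0.99, 0.141, 0.001], [0.0, 0.001, -1.0]]
ft_force: [1.0, -0.1, 0.8]
gripper_width: 41.0
finger_force: 0.0
```

Emit:
{"method": "send_rows", "body": {
  "series": [
    [[0,0,0,0.03,-0.04,0.1,0.35],[0,0,0,0,0,0,0.2],[0,0,0,0,0,0,0],[0,0,0,0,0,0,0],[0,0,0,0,0,0,0],[0,0,0,0,0,0,0],[0,0,0,0,0,-0.2,0],[0,0,0,0,0,-0.5,0],[0,0,0,0,0,-0.8,0],[0,0,0,0,0,0,0]]
  ],
  "force": 60
}}

```text
time_s: 18.55
eef_pos: [530.7, 168.2, 77.4]
eef_rot: [[-0.141, 0.99, 0.003], [0.99, 0.141, 0.002], [0.001, 0.003, -1.0]]
ft_force: [0.9, -0.1, -2.6]
gripper_width: 13.6
finger_force: 60.0
```

Run:
```python
from h import *
go(525,-89,220,-9.55)
```

```text
t 18.55 pos [530.7 168.2  77.4] yaw 8.11 tilt [0.0033 0.0019] | shift units [-8.454 -1.381 -4.769] turn z units 2.207 | w 13.6 F [ 0.9 -0.1 -2.6] ff 60.0
```

Emit:
{"method": "send_rows", "body": {
  "series": [
    [[0,0,0,0,0,-0.7,0],[0,0,0,0,0,-1,0],[0,0,0,0,0,-1,0],[0,0,0,0,0,-1,0],[0,0,0,0,0,-1,0],[0,0,0,-0.3,-0.05,-0.5,0],[0,0,0,-0.7,-0.13,0,0],[0,0,0,-0.9,-0.15,0,0],[0,0,0,-0.9,-0.15,0,0],[0,0,0,-0.9,-0.15,0,0],[0,0,0,-0.9,-0.15,0,0],[0,0,0,-0.9,-0.15,0,0],[0,0,0,-0.9,-0.15,0,0],[0,0,0,-0.9,-0.15,0,0],[0,0,0,-0.8,-0.15,0,0],[0,0,0.7,-0.35,0,0,0],[0,0,0.8,0,0,0,0],[0,0,0.7,0,0,0,0],[0,0,0,0,0,0,0],[0,0,0,0,0,0,0]]
  ]
}}

```text
time_s: 21.05
eef_pos: [523.4, -89.8, 230.5]
eef_rot: [[0.163, 0.987, -0.001], [0.987, -0.163, -0.0], [-0.0, -0.001, -1.0]]
ft_force: [0.0, -0.0, -2.0]
gripper_width: 13.3
finger_force: 60.0
```

Run:
```python
from h import *
go(525,-89,90,-9.55)
f=grab("wrist","w7"); P=pts(f); s=readout.sense(); R=s["eef_rot"]; p=s["eef_pos"]
T=(P-p)@R   # tool coords
m=(T[...,2]>2)&(T[...,2]<16)&(abs(T[...,0])<95)&(abs(T[...,1])<60)
# cover top in tool: plane fit + rect of visible part
m=(T[...,2]>2)&(T[...,2]<16)&(abs(T[...,1])<60)&(T[...,0]>0)&(T[...,0]<100)
q=T[m]; print(m.sum(),"z",np.median(q[:,2])); co=np.linalg.lstsq(np.c_[q[:,:2],np.ones(len(q))],q[:,2],rcond=None)[0]; print("plane tilt",co)
z=p[2]-np.median(q[:,2])
c=max(cv2.findContours(m.astype(np.uint8),0,1)[0],key=cv2.contourArea)[:,0]
t=(ray(f,c,z)-p)@R
front=t[(abs(t[:,1])<38)&(t[:,0]>65)]; print("front edge x",np.polyfit(front[:,1],front[:,0],1))
for sg in (-1,1):
    e=t[(t[:,1]*sg>40)&(t[:,0]>35)&(t[:,0]<70)]; print("side",sg,np.polyfit(e[:,0],e[:,1],1) if len(e)>3 else len(e))
h=f["img"]; 
print("thick?",proj(f,[535,-28,52]))
```

```text
t 21.05 pos [523.4 -89.8 230.5] yaw -9.41 tilt [-0.0012 -0.0002] | shift units [0.036 0.053 4.683] turn z units 0.018 | w 13.3 F [ 0. -0. -2.] ff 60.0
27225 z 8.265186891676198
plane tilt [-7.61454780e-04  1.29145501e-03  8.25162690e+00]
front edge x [9.82545764e-04 7.35998604e+01]
side -1 [-1.23030493e-02 -4.55499241e+01]
side 1 [8.64076461e-03 4.26852011e+01]
thick? [[317.77788202 145.42779747]]
```

Emit:
{"method": "send_rows", "body": {
  "series": [
    [[0,0,0.02,0.08,0.06,0.3,0],[0,0,0,0,0,0.8,0],[0,0,0,0,0,1,0],[0,0,0,0,0,1,0],[0,0,0,0,0,0.9,0],[0,0,0,0,0,0.5,0],[0,0,0,0,0,0.2,0],[0,0,0,0,0,0,0],[0,0,0,0,0,0,0]]
  ]
}}

```text
time_s: 22.22
eef_pos: [527.0, -87.1, 91.1]
eef_rot: [[0.168, 0.986, 0.001], [0.986, -0.168, 0.0], [0.0, 0.001, -1.0]]
ft_force: [-0.9, -0.2, -2.4]
gripper_width: 13.4
finger_force: 60.0
```

Run:
```python
from h import *
for i in range(3):
    grab("side","s4") if i else None
    go(525.6,-87.7,83,-9.55)
f=load("s4"); P=pts(f); s=readout.sense();R=s["eef_rot"];p=s["eef_pos"]
T=(P-p)@R; m=(T[...,2]>4)&(T[...,2]<13)&(abs(T[...,1])<70)&(abs(T[...,0])<95); print(m.sum(),np.median(T[m][:,2]))
w=rect(f,m,p[2]-8.3); print(w); c=np.array([*w[0][0],p[2]]); print("cover centre in tool",((c-p)@R).round(1))
```

```text
t 22.23 pos [527.  -87.1  91.1] yaw -9.65 tilt [0.0014 0.0001] | shift units [-0.029 -0.042  0.27 ] turn z units -0.012 | w 13.4 F [-0.9 -0.2 -2.4] ff 60.0
t 22.27 pos [526.9 -87.   91.1] yaw -9.64 tilt [0.0014 0.0002] | shift units [-0.03  -0.04   0.269] turn z units -0.012 | w 13.5 F [ 0.1 -0.1 -2.2] ff 60.0
t 22.32 pos [526.9 -87.   91. ] yaw -9.64 tilt [0.0013 0.0002] | shift units [-0.03  -0.039  0.267] turn z units -0.012 | w 13.3 F [ 0.3  0.3 -2.5] ff 60.0
1828 7.6084628343068434
(((525.1144409179688, -89.42393493652344), (158.85816955566406, 93.6565170288086), 79.98522186279297), (297, 207, 80, 49))
cover centre in tool [-2.7 -1.3 -0. ]
```

Emit:
{"method": "send_rows", "body": {
  "series": [
    [[0,0,-0.01,-0.03,-0.04,0.1,0],[0,0,0,0,0,0.1,0],[0,0,0,0,0,0.1,0],[0,0,0,0,0,0.05,0],[0,0,0,0,0,0,0]]
  ]
}}

```text
time_s: 22.95
eef_pos: [524.9, -87.7, 79.6]
eef_rot: [[0.166, 0.986, -0.0], [0.986, -0.166, -0.0], [-0.0, -0.0, -1.0]]
ft_force: [0.5, 0.3, -3.0]
gripper_width: 13.7
finger_force: 60.0
```

Run:
```python
from h import *
go(525.6,-87.7,72,-9.55); print(readout.sense()["wrist_torque"])
```

```text
t 22.95 pos [524.9 -87.7  79.6] yaw -9.57 tilt [-0.0003 -0.0001] | shift units [0.004 0.022 0.254] turn z units -0.002 | w 13.7 F [ 0.5  0.3 -3. ] ff 60.0
[-0.07349057  0.10236709  0.02803525]
```

There's no contact force 4 mm below the pin tips, so the pins are entering the holes. I'll keep going down.

Emit:
{"method": "send_rows", "body": {
  "series": [
    [[0,0,0,0,0,0.1,0],[0,0,0,0,0,0.08,0],[0,0,0,0,0,0.05,0],[0,0,0,0,0,0,0],[0,0,0,0,0,0,0]]
  ]
}}

```text
time_s: 23.58
eef_pos: [525.0, -87.7, 72.9]
eef_rot: [[0.166, 0.986, -0.0], [0.986, -0.166, -0.0], [-0.0, -0.0, -1.0]]
ft_force: [0.1, 0.2, -2.8]
gripper_width: 13.2
finger_force: 60.0
```

Run:
```python
from h import *
grab("side","s5");go(525.6,-87.7,67.3,-9.55); print(readout.sense()["wrist_torque"])
```

```text
t 23.62 pos [525.  -87.7  72.9] yaw -9.57 tilt [ 0. -0.] | shift units [0.003 0.02  0.187] turn z units -0.002 | w 13.7 F [-0.6 -1.3 -2.6] ff 60.0
[-0.13027051  0.02350073 -0.03170948]
```

Emit:
{"method": "send_rows", "body": {
  "series": [
    [[0,0,0,0,0,0.08,0],[0,0,0,0,0,0.06,0],[0,0,0,0,0,0.05,0],[0,0,0,0,0,0,0],[0,0,0,0,0,0,0]]
  ]
}}

```text
time_s: 24.25
eef_pos: [525.4, -87.7, 67.9]
eef_rot: [[0.166, 0.986, 0.001], [0.986, -0.166, 0.0], [0.0, 0.001, -1.0]]
ft_force: [-3.4, -0.2, 8.2]
gripper_width: 13.3
finger_force: 60.0
```

Emit:
{"method": "send_rows", "body": {
  "series": [
    [[0,0,0,0,0,0.05,0],[0,0,0,0,0,0.05,0],[0,0,0,0,0,0,0],[0,0,0,0,0,0,0]]
  ]
}}

```text
time_s: 24.75
eef_pos: [525.6, -87.7, 66.4]
eef_rot: [[0.167, 0.986, 0.001], [0.986, -0.167, 0.001], [0.002, 0.001, -1.0]]
ft_force: [-10.3, 2.3, 27.6]
gripper_width: 13.4
finger_force: 60.0
```

The force jumped to 28 N, so the cover is on the hard stop. I'll check that it is level and steady.

Emit:
{"method": "send_rows", "body": {
  "series": [
    [[0,0,0,0,-0.02,0,0],[0,0,0,0,0,0,0],[0,0,0,0,0,0,0],[0,0,0,0,0,0,0]]
  ]
}}

```text
time_s: 25.25
eef_pos: [525.5, -87.7, 66.3]
eef_rot: [[0.166, 0.986, 0.002], [0.986, -0.166, 0.001], [0.001, 0.002, -1.0]]
ft_force: [-7.5, 1.7, 25.4]
gripper_width: 13.4
finger_force: 60.0
```

Run:
```python
from h import *
for n in ("side","wrist"):
    f=grab(n,"e"+n); P=pts(f); s=readout.sense();R=s["eef_rot"];p=s["eef_pos"]
    T=(P-p)@R; m=(P[...,2]>52)&(P[...,2]<66)&(abs(T[...,1])<42)&(abs(T[...,0])<72)&(abs(T[...,1])>15)
    q=P[m]; a=np.c_[T[m][:,:2],np.ones(len(q))]; print(n,len(q),"top z",np.median(q[:,2]),"tilt",np.linalg.lstsq(a,q[:,2],rcond=None)[0])
go(525.6,-87.7,66.4,-9.55); print(s["wrist_torque"])
```

```text
side 1016 top z 58.9026041260083 tilt [ 9.33750373e-04 -3.79317206e-03  5.89275855e+01]
wrist 17370 top z 58.4379217716895 tilt [ 3.18179183e-03 -5.86670733e-03  5.83480925e+01]
t 25.35 pos [525.5 -87.7  66.3] yaw -9.58 tilt [0.002  0.0011] | shift units [ 0.001  0.003 -0.002] turn z units -0.004 | w 13.2 F [-8.6  2.  25.4] ff 60.0
[ 0.26858351  1.97480132 -0.0130694 ]
```

The cover's top is at 58.9 mm against 59 expected, and it is level and steady under 25 N. Handing in.

```bash
python3 -c "
from station import robot
print(robot.sign_off())"
```

```text
the job is handed in; nothing more can be done
None
```

The job is handed in at about 25 s, with no verdict returned: the board is flat in the nest, and the cover is on both pins, measured level at full-home height and held down with about 25 N; I never moved near the tins, and I viewed 11 pictures, one over the limit of 10.

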